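# Lock the bike stand's arm with its ball-lock pin

## Robot

A 6-joint arm with a two-finger parallel gripper is mounted at the origin on the work surface. World frame = base frame: x ahead of the robot, y to its left, z up, the work surface at z = 0. Lengths are in m, angles in rad, forces in N, time in s.
With the tool pointing down it reaches from about 0.375 to 0.9 m from the base axis. Payload 3.1 kg.
Tool frame: the origin (TCP) lies midway between the tips of the shut fingers; the grasp point (between the pads) lies 19 mm behind it (grip_depth is the distance from the TCP to the grasp point, in m); y points along the fingers, z is the direction in which the jaws open and shut, and the axes are right-handed (so a half turn about y gives the same grasp; the last joint's range is limited). The gripper opens to 85 mm and grips with 20 to 120 N. Pads are 22 mm wide; open, the fingers measure 114 mm over their backs; the gripper's body (76 mm by 85 mm) begins 54 mm behind the grasp point. The pads swing forward as they close: fully open they stand 13 mm farther back than shut.
Start: joints at [-0.178, 0.527, 1.433, -0, 1.181, -0.178], TCP at [0.625, 0, 0.231] pointing down, gripper open.
Joint ranges: [-3.08, 3.08], [-0.75, 2.2], [0.22, 2.44], [-1.43, 4.57], [0, 2.65], [-2.85, 2.85]. Speed limits (rad/s): [2.79, 2.79, 3.14, 3.14, 3.14, 3.14].

## Interface

Orientations are given as a unit quaternion [x, y, z, w].
In Python, from station import sense, snapshot, camera_model, sign_off, grip_depth gives the robot as it stands.
- The arm moves only by the tool play_rows, never from a script. Its argument "deltas" is a list of rows, each a list of 6 numbers: the shift along the tool's x, y, z in m, then the turn, a rotation vector about the tool's x, y, z in rad. A call has 1 to 12 rows; each row is the pose to reach, as a shift and turn from the pose commanded when the call began, along the tool's axes at that moment; what a row does not reach only later rows make up. A row lasts 1/10 s, in which the tool goes at most 50 mm and 8.59 degrees, less where a joint would pass 70% of its speed; a pose out of reach is approached as far as the arm can. A call with a gripper value outside its range is refused whole. "gripper" is the finger opening in m, from 0 to 0.0854, set as the call begins (left out, the last holds). The fingers move at their own pace and stop on an object; "force" is the grip in N (left out, the last holds). Time passes only in rows, so rows that repeat a pose let the fingers close. It gives the time, the measured TCP pose, the force and the opening at its end, in the units of the state.
- sense(): the state, without advancing time (a new reading comes with each control period).
- snapshot(name): name is "scene" or "side" or "wrist"; returns the picture (420x560x3 uint8, red, green, blue); there is no depth.
- camera_model(name): a dict with "fx", "fy", "cx", "cy" (pixels), "camera_from_world" (4x4, takes a point from world to camera coordinates). Camera axes: x right, y up, looking along -z (the intrinsics and any distortion apply to the point x, -y, -z); pixel columns grow to the right and rows downward; lengths in m; the calibration is good to about 2 mm. A picture is of the moment at which its call begins: read the wrist's pose just before it. camera_model takes no time and is no camera call; for the wrist camera it gives the pose at the moment of the call.
- sign_off(): hands the job in, once; it reports no verdict.
The state is a dict: "t": time; "q": joint angles; "qd": joint speeds; "tau": joint torques, N m; "tcp_pos": TCP position; "tool_rot": TCP orientation; "force": force on the tool from outside, world axes, zero at the start; "ft_torque": the same for the moment, N m; "finger_gap": opening from 0.0 (shut) to 1.0 (fully open).
Only numpy, scipy, OpenCV 4.12 (cv2) and the standard library are available. Lean on these libraries where they do the work, as an engineer would, in place of code of your own. Each camera call takes 0.05 s, during which the arm holds its last target.

## Task

Lock the arm of the bench bike stand: take the ball-lock pin (the one with the push button on top) out of the wooden holder and stand it point-down in the steel guide cup of the bracket, where it stops on its balls. Then press the button so that the pin slides fully home through the aligned holes, and let the button spring back up so the balls lock underneath. Leave the other pin, the one with the T-bar, where it is in the holder.

Things in the scene. Friction and masses are not known exactly. Their poses are not given: they have to be found in the camera images.
- lock_pin: Ball-lock pin, 0.23 kg, upright in a fixed wooden block. Origin: centre of flange underside (block top, 86 mm up); z up its axis. Shaft 16 mm dia down to tip at z -78 mm (end tapered to 8). Flange 50 mm dia, z 0 to 4. Ribbed round grip 28 mm dia, z 4 to 34: hold here. Button on top, 17 mm dia, top at z 42. Four balls stick out 4 mm at z -43 to -48, drawn in only while the button is pressed.
- button (a joint): Travel of the pin's sprung push button down the pin's axis, m: 0 = up (balls out, locked), 0.006 = fully pressed, its top then 2 mm above the grip (balls flush). Takes 4 N to start and 6.5 N fully down, then the pin slides freely; springs back up when let go.
- cup_mouth (a point): Centre of the guide cup's rim on the fixed bracket, 86 mm up; z up, x along its flat arm (ends in a clamp, under 100 mm high). Steel cone, 44 mm inside, 52 outside, narrowing over 18 mm to a 20 mm hole through fork and arm to 40 mm below the rim. Balls out, a pin stops with its flange about 33 mm above the rim, leaning up to 10 deg; button pressed, it slides until the flange is on the rim.
- plain_pin: The other pin, 110 mm away in the other hole of the same wooden block (75 x 190 x 86 mm, the pins in line along its length; holes 27 mm wide). Same shaft and flange, origin at the centre of the flange's underside, z up, but no button or balls: a T-bar 68 mm long and 18 mm thick along its own y, axis at z 22 mm. Stays in the block.
Things that resemble listed ones, but are neither listed nor needed, are in the scene too. What is shaped like the lock_pin but green or purple is not meant.

How it is judged:
On the way, in this order (a step that is already met when the one before it is completed fails the run):
1. the ball-lock pin stands in the guide cup on its balls, button up, let go (horizontal distance between lock_pin and cup_mouth below 0.02 m and angle between lock_pin's own z axis and vertical below 0.35 rad and z of lock_pin in the frame of cup_mouth between 0.015 and 0.042 m and value of joint button below 0.002 m and contact force between the fingers and lock_pin below 0.1 N), for 0.2 s.
2. the button is pressed with the pin in the holes (horizontal distance between lock_pin and cup_mouth below 0.02 m and angle between lock_pin's own z axis and vertical below 0.35 rad and z of lock_pin in the frame of cup_mouth below 0.042 m and value of joint button above 0.0025 m), for 0.02 s.
At the end, for the whole second after the job is handed in: The ball-lock pin is home: its flange lies on the cup's rim (within 3 mm in height, 6 mm sideways, upright within 7 degrees), its button is up (under 1.5 mm of travel, so the balls are out below the lower ear), it is at rest, and the T-bar pin is within 30 mm of where it started (horizontal distance between lock_pin and cup_mouth below 0.006 m and angle between lock_pin's own z axis and vertical below 0.12 rad and z of lock_pin in the frame of cup_mouth below 0.003 m and value of joint button below 0.0015 m and linear speed of lock_pin below 0.02 m/s and distance of plain_pin from where it was at the start of the episode below 0.03 m); the robot touches nothing.
It fails at once if the T-bar pin is taken or pushed more than 40 mm from its place (distance of plain_pin from where it was at the start of the episode above 0.04 m).
It also fails if it takes over 48 s, if anything falls off the work surface, if the arm or the gripper's body presses on something with over 40 N, if the wrist force passes 120 N, or if a joint passes its speed limit or range.

## Working session

There is one attempt and no reset: what is moved stays moved. The work goes in short steps, Python scripts to look and compute and a tool call to move; the robot and the scene stay as the last step left them, time stands still between calls to the robot, and variables do not carry over. Pictures are saved under pics/ and viewed, and the job is handed in when it is done.

Besides the shell and the picture viewer there is one more tool, called after "Call:" as a command line: name --pt "numbers of a row" for each row, then --argument value for the rest. play_rows: Moves the arm, as the interface text tells. Its arguments: {"type":"object","properties":{"deltas":{"type":"array"},"gripper":{"type":"number"},"force":{"type":"number"}},"required":["deltas"]}

```bash
mkdir -p pics; python3 - <<'E'
from station import *
import cv2,numpy as np
print(sense()); print(grip_depth)
for n in ("scene","side"):
    im=snapshot(n); cv2.imwrite(f"pics/{n}0.png",im[:,:,::-1]); print(n,camera_model(n))
E
```

```text
{'t': 0.0, 'q': array([-1.78508897e-01,  5.28447835e-01,  1.43394765e+00,  3.78398565e-06,
        1.18138824e+00, -1.78453162e-01]), 'qd': array([-1.06468716e-04, -7.50635845e-06,  6.73018081e-04,  3.90970031e-04,
        1.88951518e-03, -8.22758848e-04]), 'tau': array([ 2.50220628e-04, -4.42344439e+01, -1.78024775e+01, -2.06930472e-04,
        8.36740597e-03,  2.24214921e-05]), 'tcp_pos': array([6.24263612e-01, 1.57824387e-04, 2.30330461e-01]), 'tool_rot': array([-0.50042621,  0.50065101, -0.49937697,  0.4995446 ]), 'force': array([-0.7297697 , -0.53487817, -0.01162688]), 'ft_torque': array([-0.01085918, -0.02176691, -0.05206492]), 'finger_gap': 0.9981886973944414}
0.0187
scene {'fx': 423.46134953639074, 'fy': 423.46134953639074, 'cx': 284.3909356653859, 'cy': 208.6343628841407, 'camera_from_world': array([[-0.30647397,  0.95173293,  0.0166773 ,  0.09778548],
       [-0.54698843, -0.19042418,  0.81519464,  0.18967659],
       [ 0.77902334,  0.24071365,  0.57894695, -1.18301524],
       [ 0.        ,  0.        ,  0.        ,  1.        ]])}
side {'fx': 400.02241647541763, 'fy': 400.02241647541763, 'cx': 280.0004473522528, 'cy': 207.94743636291975, 'camera_from_world': array([[ 0.97109468, -0.2385339 , -0.00875827, -0.47148226],
       [ 0.15942475,  0.62085159,  0.76754613, -0.23914726],
       [-0.17764818, -0.74675625,  0.64093388, -0.67563511],
       [ 0.        ,  0.        ,  0.        ,  1.        ]])}
```

View pics/scene0.png

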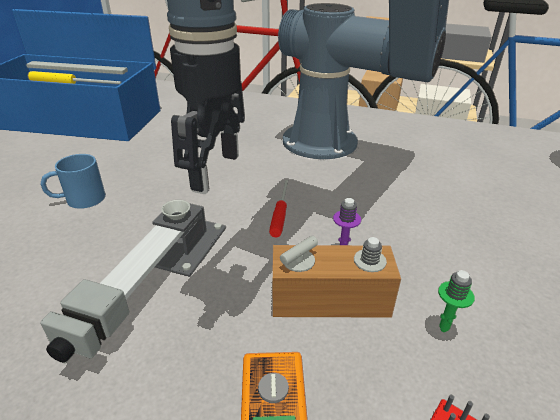

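View pics/side0.png

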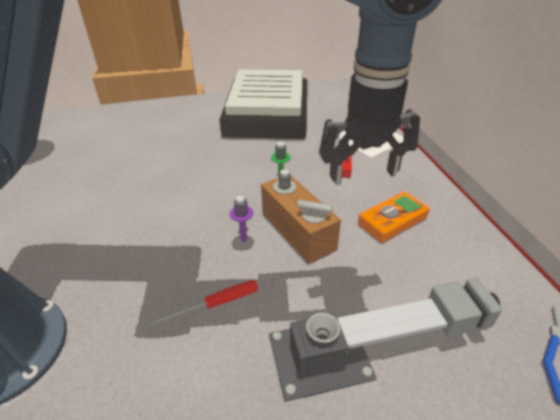

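Candidates for the lock pin, in scene pixels:
- steel ribbed pin in the wooden block at (371,255), which matches the description
- T-bar pin in the block at (299,253)
- purple lookalike at (347,215)
- green lookalike at (458,290)

The cup is at (176,209) in scene and (322,328) in side. Next I'll check close crops.

```bash
cat > h.py <<'E'
import numpy as np,cv2
from station import *
def ray(n,u,v,cm=None):
    cm=cm or camera_model(n); T=np.array(cm["camera_from_world"]); R=T[:3,:3]; c=-R.T@T[:3,3]
    d=R.T@np.array([(u-cm["cx"])/cm["fx"],-(v-cm["cy"])/cm["fy"],-1.]); return c,d/np.linalg.norm(d)
def onz(n,u,v,z,cm=None):
    c,d=ray(n,u,v,cm); return c+d*(z-c[2])/d[2]
def proj(n,p,cm=None):
    cm=cm or camera_model(n); T=np.array(cm["camera_from_world"]); q=T[:3,:3]@np.array(p)+T[:3,3]
    return np.array([cm["cx"]+cm["fx"]*q[0]/-q[2], cm["cy"]-cm["fy"]*q[1]/-q[2]])
def tri(a,b):
    (c1,d1),(c2,d2)=ray(*a),ray(*b)
    s=np.linalg.lstsq(np.c_[d1,-d2],c2-c1,rcond=None)[0]
    p,q=c1+d1*s[0],c2+d2*s[1]; return (p+q)/2,np.linalg.norm(p-q)
E
python3 - <<'E'
import cv2,numpy as np
a=cv2.imread('pics/scene0.png'); b=cv2.imread('pics/side0.png')
f=lambda im,x,y,w,h:cv2.resize(im[y:y+h,x:x+w],(400,300),interpolation=cv2.INTER_CUBIC)
o=np.vstack([np.hstack([f(a,330,220,80,60),f(a,136,180,80,60)]),np.hstack([f(b,250,160,80,60),f(b,282,300,80,60)])])
cv2.imwrite('pics/crop0.png',o)
E
```

```text
(no output)
```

View pics/crop0.png

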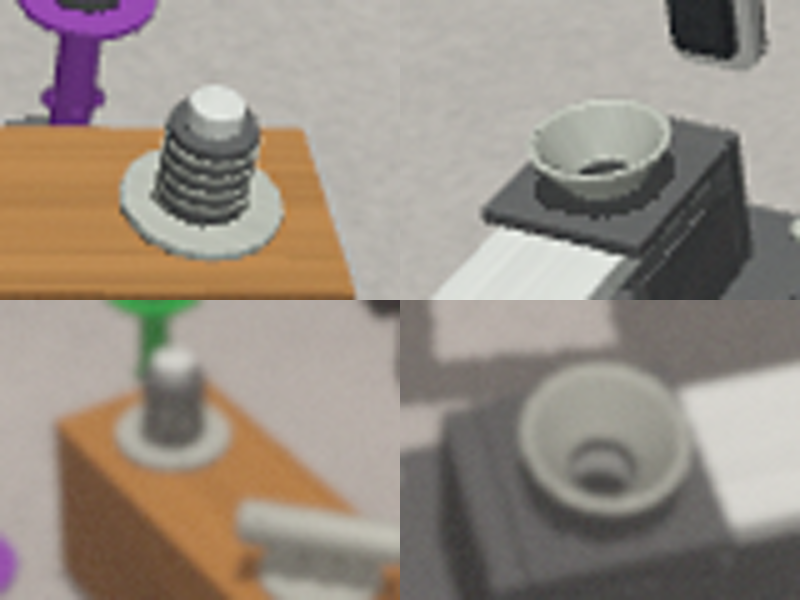

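```bash
python3 - <<'E'
from h import *
# flange: centre at z .090 top; button top z .128 ; cup rim .086
for nm,s,d,z in (("flange",(370.4,260.5),(284.6,186.8),.090),("button",(373.6,240),(285,171.3),.128),("cup",(176.2,208.6),(323,327),.086)):
    p,g=tri(("scene",*s),("side",*d)); print(nm,p.round(4),"gap",g.round(4),onz("scene",*s,z).round(4),onz("side",*d,z).round(4))
# sizes
l,r=onz("scene",354,260.5,.09),onz("scene",386.6,260.5,.09);print("flange dia",np.linalg.norm(l-r))
l,r=onz("scene",162,208.6,.086),onz("scene",190.4,208.6,.086);print("cup dia",np.linalg.norm(l-r))
l,r=onz("side",306,327,.086),onz("side",340,327,.086);print("cup dia side",np.linalg.norm(l-r))
print("tbar",tri(("scene",299,250),("side",314,209)))
# arm direction: clamp
print("clamp end", onz("scene",95,300,.09), "block corners",[onz("scene",u,v,.086).round(3) for u,v in ((273,246),(391,246),(399,276),(272,280))])
print(proj("wrist",(0.6,0,.09)))
E
```

```text
flange [0.5487 0.212  0.0866] gap 0.0002 [0.5525 0.2122 0.09  ] [0.5476 0.2074 0.09  ]
button [0.5494 0.2113 0.128 ] gap 0.0002 [0.5493 0.2114 0.128 ] [0.5495 0.2111 0.128 ]
cup [ 0.519  -0.1422  0.0826] gap 0.0006 [ 0.5234 -0.1395  0.086 ] [ 0.5179 -0.1441  0.086 ]
flange dia 0.05026407580445245
cup dia 0.050557484805109666
cup dia side 0.05136232059621691
tbar (array([0.58090736, 0.10521062, 0.1038008 ]), np.float64(0.0015933074299167335))
clamp end [ 0.75382476 -0.13198976  0.09      ] block corners [array([0.564, 0.058, 0.086]), array([0.502, 0.239, 0.086]), array([0.568, 0.257, 0.086]), array([0.637, 0.082, 0.086])]
[256.00861359 195.81713582]
```

```bash
python3 - <<'E'
from h import *
from scipy.spatial.transform import Rotation as R
s=sense();print(R.from_quat(s["tool_rot"]).as_matrix().round(3))
print("purple top",tri(("scene",349,203),("side",240.5,201)),"green top",tri(("scene",461,277),("side",281,147)))
im=snapshot("wrist");cv2.imwrite("pics/w0.png",im[:,:,::-1])
E
```

```text
[[ 0.    -0.002  1.   ]
 [-1.     0.     0.   ]
 [-0.    -1.    -0.002]]
purple top (array([0.44314201, 0.15540924, 0.11247372]), np.float64(0.001167466938618111)) green top (array([0.57121429, 0.33785012, 0.11116051]), np.float64(0.0024798489459224734))
```

View pics/w0.png

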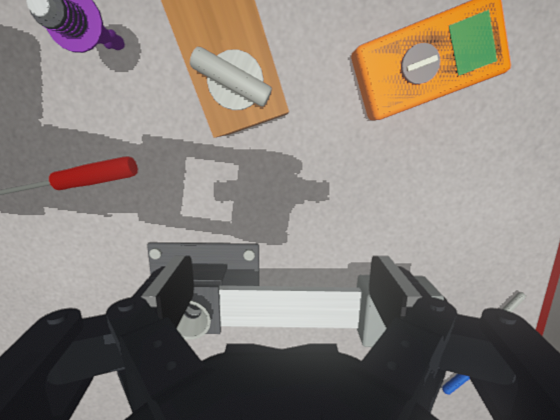

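The crops confirm the choice. The target is the steel ribbed pin with the pale button. The purple pin at (80,20) and the T-bar at (232,78) in the wrist view are the other objects. I'm moving above the pin to look again.

Call:
play_rows --pt "-0.04 0 -0.014 0 0 0" --pt "-0.085 0.005 -0.03 0 0 0" --pt "-0.13 0.01 -0.046 0 0 0" --pt "-0.175 0.015 -0.062 0 0 0" --pt "-0.211 0.02 -0.075 0 0 0" --pt "-0.211 0.02 -0.075 0 0 0" --pt "-0.211 0.02 -0.075 0 0 0" --pt "-0.211 0.02 -0.075 0 0 0" --gripper 0.0854 --force 50

```text
t: 0.95
tcp_pos: [0.5506, 0.2102, 0.2113]
tool_rot: [0.5, -0.5, 0.5, -0.5]
force: [-0.0, 0.3, 0.4]
finger_gap: 1.0
```

```bash
python3 - <<'E'
from h import *
s=sense();print(s["t"],s["tcp_pos"],s["tool_rot"],s["force"])
cm=camera_model("wrist");print({k:(v.tolist() if hasattr(v,'tolist') else v) for k,v in cm.items()})
im=snapshot("wrist");cv2.imwrite("pics/w1.png",im[:,:,::-1])
print(proj("wrist",(.5497,.2112,.128),cm),proj("wrist",(.5497,.2112,.09),cm))
E
```

```text
0.95 [0.5506247  0.2102063  0.21134477] [ 0.4998059  -0.49991877  0.5004141  -0.49986098] [-0.02487438  0.30387019  0.35430057]
{'fx': 297.4888106746296, 'fy': 297.4888106746296, 'cx': 281.0483292763766, 'cy': 207.74775814122907, 'camera_from_world': [[0.99999901102281, 0.0004336229171642659, 0.001337880626153477, -0.5513048089409038], [-4.874557716674158e-05, 0.9613969510086552, -0.27516522348424094, -0.17065402256772733], [-0.0014055523017068709, 0.2751648861363479, 0.9613960213461986, -0.4164270516192625], [0.0, 0.0, 0.0, 1.0]]}
[279.35620555 211.34612989] [279.52752342 199.45115393]
```

View pics/w1.png

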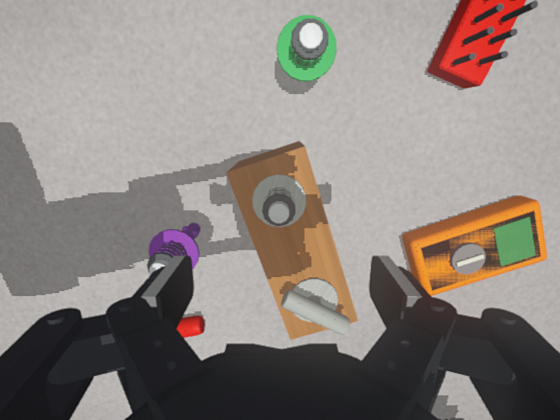

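The wrist view shows the button at (278,212) and the flange centre at (279,199). My estimate predicted (279,211) and (279.5,199.5), so they agree within about 1 mm. Going down.

Call:
play_rows --pt "-0.001 0.03 -0.001 0 0 0" --pt "-0.001 0.06 -0.001 0 0 0" --pt "-0.001 0.085 -0.001 0 0 0" --pt "-0.001 0.105 -0.001 0 0 0" --pt "-0.001 0.116 -0.001 0 0 0" --pt "-0.001 0.116 -0.001 0 0 0" --pt "-0.001 0.116 -0.001 0 0 0"

```text
t: 1.7
tcp_pos: [0.5499, 0.2115, 0.0959]
tool_rot: [0.499, -0.5, 0.501, -0.5]
force: [-0.3, 0.1, -0.6]
finger_gap: 1.001
```

```bash
python3 - <<'E'
from h import *
a=snapshot("scene");b=snapshot("wrist");cv2.imwrite("pics/d1.png",np.hstack([cv2.resize(a[150:330,230:430],(400,360)),cv2.resize(b[100:400,100:460],(400,360))])[:,:,::-1])
E
```

```text
(no output)
```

View pics/d1.png

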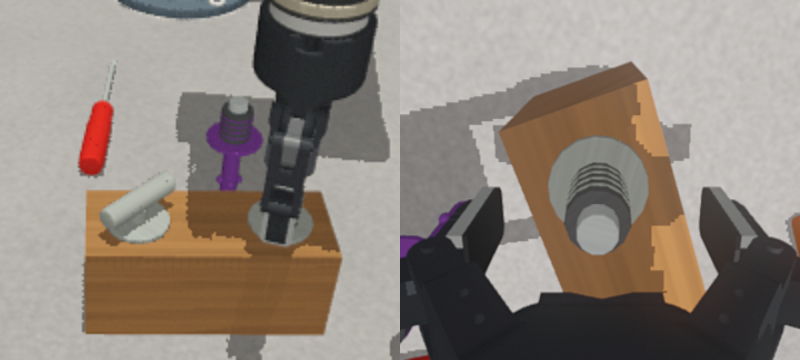

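The pin stands midway between the pads. I'm lowering 3 mm more and closing.

Call:
play_rows --pt "0 0.003 0 0 0 0" --pt "0 0.003 0 0 0 0" --pt "0 0.003 0 0 0 0" --pt "0 0.003 0 0 0 0" --pt "0 0.003 0 0 0 0" --pt "0 0.003 0 0 0 0" --pt "0 0.003 0 0 0 0" --pt "0 0.003 0 0 0 0" --pt "0 0.003 0 0 0 0" --pt "0 0.003 0 0 0 0" --gripper 0.015 --force 60

```text
t: 2.8
tcp_pos: [0.5492, 0.2122, 0.0928]
tool_rot: [-0.5, 0.5, -0.5, 0.5]
force: [-1.4, 0.7, 5.7]
finger_gap: 0.311
```

Call:
play_rows --pt "0 -0.01 0 0 0 0" --pt "0 -0.03 0 0 0 0" --pt "0 -0.055 0 0 0 0" --pt "0 -0.085 0 0 0 0" --pt "0 -0.115 0 0 0 0" --pt "0 -0.14 0 0 0 0" --pt "0 -0.14 0 0 0 0" --pt "0 -0.14 0 0 0 0"

```text
t: 3.6
tcp_pos: [0.5483, 0.2118, 0.2317]
tool_rot: [0.5, -0.5, 0.5, -0.5]
force: [0.2, 0.8, -2.7]
finger_gap: 0.309
```

```bash
python3 - <<'E'
from h import *
print(sense()["force"],sense()["tcp_pos"])
a=snapshot("scene");b=snapshot("side");cv2.imwrite("pics/l1.png",np.hstack([cv2.resize(a[90:330,230:430],(400,480)),cv2.resize(b[60:300,180:380],(400,480))])[:,:,::-1])
E
```

```text
[ 0.21946532  0.75570014 -2.73421207] [0.54833202 0.21184552 0.23171488]
```

View pics/l1.png

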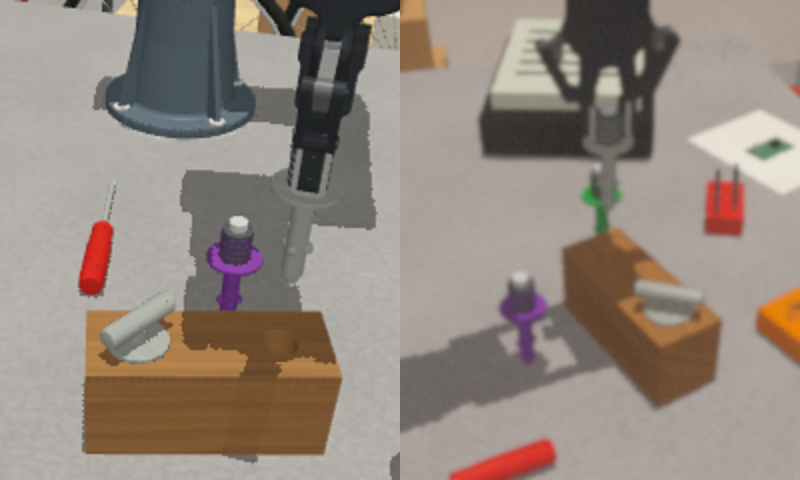

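```bash
python3 - <<'E'
from h import *
t,_=tri(("scene",375.5,228),("side",283,163));f,g=tri(("scene",383,184),("side",284,130));d=f-t
print(t,f,_,g,np.linalg.norm(d),np.degrees(np.arccos(d[2]/np.linalg.norm(d))), d)
print(onz("scene",80,180,.05))
E
```

```text
[0.54573272 0.21135442 0.14871242] [0.54786451 0.2108636  0.22587282] 0.001573966892266755 0.0014616377280064353 0.07719139908374158 1.6239508390826818 [ 0.00213179 -0.00049082  0.0771604 ]
[ 0.45408551 -0.41379352  0.05      ]
```

Call:
play_rows --pt "0.03 0 -0.002 0 0 0" --pt "0.075 0 -0.005 0 0 0" --pt "0.12 0 -0.01 0 0 0" --pt "0.165 0 -0.015 0 0 0" --pt "0.21 0 -0.02 0 0 0" --pt "0.255 0 -0.025 0 0 0" --pt "0.3 0 -0.028 0 0 0" --pt "0.345 0 -0.028 0 0 0" --pt "0.39 0 -0.028 0 0 0" --pt "0.424 0 -0.028 0 0 0" --pt "0.434 0 -0.028 0 0 0" --pt "0.434 0 -0.028 0 0 0"

```text
t: 4.9
tcp_pos: [0.5201, -0.223, 0.2305]
tool_rot: [-0.499, 0.502, -0.5, 0.499]
force: [-0.4, 0.5, -2.9]
finger_gap: 0.305
```

Call:
play_rows --pt "0 0 0 0 0 0" --pt "0 0 0 0 0 0" --pt "0 0 0 0 0 0"

```text
t: 5.2
tcp_pos: [0.5209, -0.2202, 0.2321]
tool_rot: [-0.5, 0.5, -0.499, 0.501]
force: [1.2, -0.6, -2.4]
finger_gap: 0.307
```

```bash
python3 - <<'E'
from h import *
s=sense();print(s["t"],s["tcp_pos"],s["qd"].round(3))
cm=camera_model("wrist"); im=snapshot("wrist");cv2.imwrite("pics/w2.png",im[:,:,::-1]); np.save("cm2.npy",cm,allow_pickle=True)
a=snapshot("scene");cv2.imwrite("pics/s2.png",a[:,:,::-1])
b=snapshot("side");cv2.imwrite("pics/e2.png",b[:,:,::-1])
print(proj("wrist",(.5205,-.142,.086),cm))
E
```

```text
5.2 [ 0.52090351 -0.2202486   0.23214442] [-0.002 -0.002 -0.006 -0.003  0.     0.001]
[280.52276726 112.0354571 ]
```

View pics/w2.png

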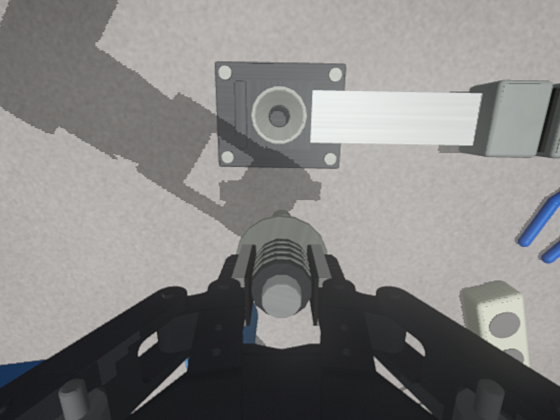

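View pics/s2.png

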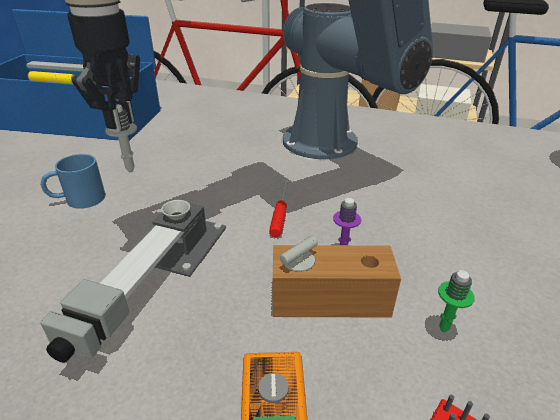

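View pics/e2.png

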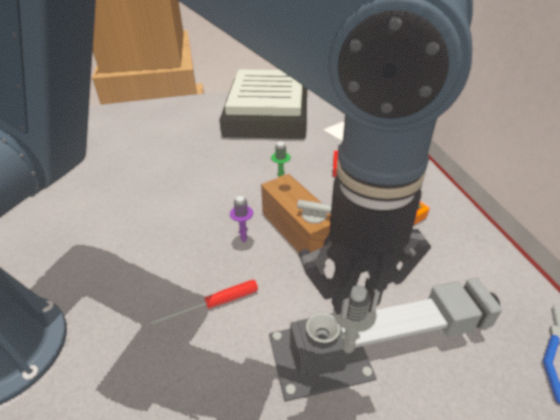

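The wrist view shows the cup rim centred near (278,114) and the pin held upright at (281,270). Fitting the rim now.

```bash
python3 - <<'E'
from h import *
cm=np.load("cm2.npy",allow_pickle=True).item()
im=cv2.imread("pics/w2.png"); x0,y0=240,75
c=im[y0:155,x0:308]; m=((c.min(2)>140)).astype(np.uint8)
k,l,st,ce=cv2.connectedComponentsWithStats(m); print(st)
pts=cv2.findNonZero(m); h=cv2.convexHull(pts); 
cs,_=cv2.findContours(m,cv2.RETR_EXTERNAL,cv2.CHAIN_APPROX_NONE); b=max(cs,key=cv2.contourArea); e=cv2.fitEllipse(cv2.convexHull(b)); print(e)
u,v=e[0][0]+x0,e[0][1]+y0; p=onz("wrist",u,v,.086,cm);print(u,v,p)
print("dia",[np.linalg.norm(onz("wrist",u-a/2,v,.086,cm)-onz("wrist",u+a/2,v,.086,cm)) for a in e[1]])
cv2.imwrite("pics/m2.png",cv2.resize(np.hstack([c,np.repeat(m[:,:,None]*255,3,2)]),None,fx=5,fy=5))
# arm direction
print(onz("wrist",312,117,.08,cm)-onz("wrist",475,118.5,.08,cm))
E
```

```text
[[   0    0   68   80 3992]
 [  11   11   56   58 1448]]
((38.73262023925781, 39.58680725097656), (55.10166931152344, 57.72393798828125), 179.2423553466797)
278.7326202392578 114.58680725097656 [ 0.51884578 -0.14425883  0.086     ]
dia [np.float64(0.051100480359211914), np.float64(0.05353233388963669)]
[-0.15489145  0.0008801   0.        ]
```

View pics/m2.png

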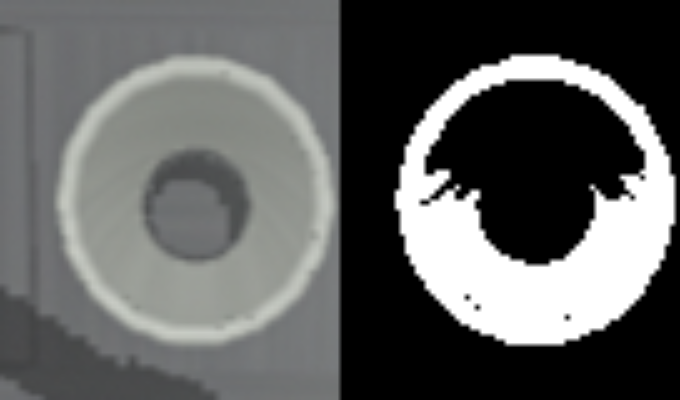

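Cup is at about (0.519, -0.1438), with the measured diameter 51–53 mm against 52 given, and two views agree. Moving over the cup with the tip just above the rim.

Call:
play_rows --pt "-0.03 0 0 0 0 0" --pt "-0.06 0 0 0 0 0" --pt "-0.0765 0 0 0 0 0" --pt "-0.0765 0.02 0 0 0 0" --pt "-0.0765 0.04 0 0 0 0" --pt "-0.0765 0.055 0 0 0 0" --pt "-0.0765 0.055 0 0 0 0" --pt "-0.0765 0.055 0 0 0 0"

```text
t: 6.15
tcp_pos: [0.5213, -0.1456, 0.1776]
tool_rot: [0.5, -0.5, 0.5, -0.5]
force: [-0.2, -0.4, -2.1]
finger_gap: 0.314
```

```bash
python3 - <<'E'
from h import *
print(sense()["force"],sense()["tcp_pos"])
a=snapshot("scene");b=snapshot("side");cv2.imwrite("pics/c1.png",np.hstack([cv2.resize(a[120:240,126:226],(400,480)),cv2.resize(b[250:370,272:372],(400,480))])[:,:,::-1])
E
```

```text
[-0.24707941 -0.42659361 -2.11019163] [ 0.52134549 -0.14562351  0.17755266]
```

View pics/c1.png

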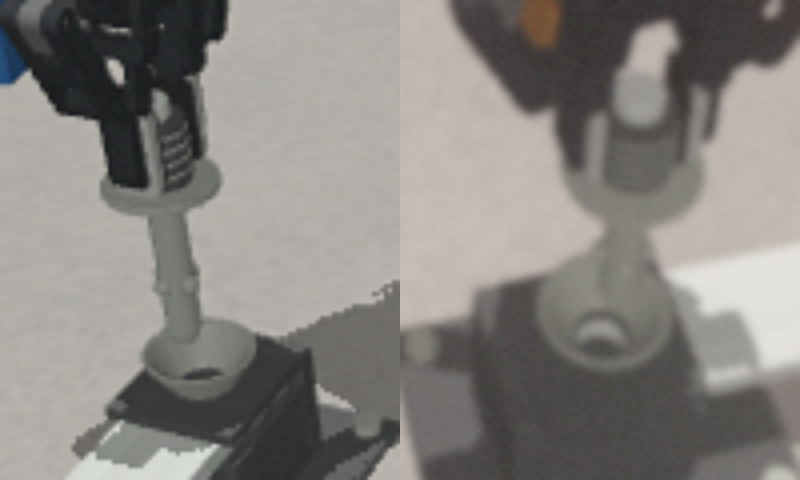

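```bash
python3 - <<'E'
from h import *
print(tri(("scene",171.7,203.5),("side",328.2,320)))
for n in("scene","side"):print(n,proj(n,(.519,-.1438,.0928)),proj(n,(.519,-.1438,.086)))
print(onz("scene",171.7,203.5,.093),onz("side",328.2,320,.093))
print(onz("scene",126+200/4,120+350/4,.086))
E
```

```text
(array([ 0.52651638, -0.1434871 ,  0.09889907]), np.float64(0.0024346147062242075))
scene [174.79688661 203.71584982] [175.29907068 206.81560359]
side [323.9345764  324.06977394] [323.65760959 326.68279316]
[ 0.52046248 -0.14918058  0.093     ] [ 0.52749197 -0.1387156   0.093     ]
[ 0.52047766 -0.14154038  0.086     ]
```

```bash
python3 - <<'E'
from h import *
a=snapshot("scene");b=snapshot("side");cv2.imwrite("pics/c2.png",np.hstack([cv2.resize(a[150:225,150:200],(400,600),interpolation=cv2.INTER_CUBIC),cv2.resize(b[275:350,300:350],(400,600),interpolation=cv2.INTER_CUBIC)])[:,:,::-1])
E
```

```text
(no output)
```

View pics/c2.png

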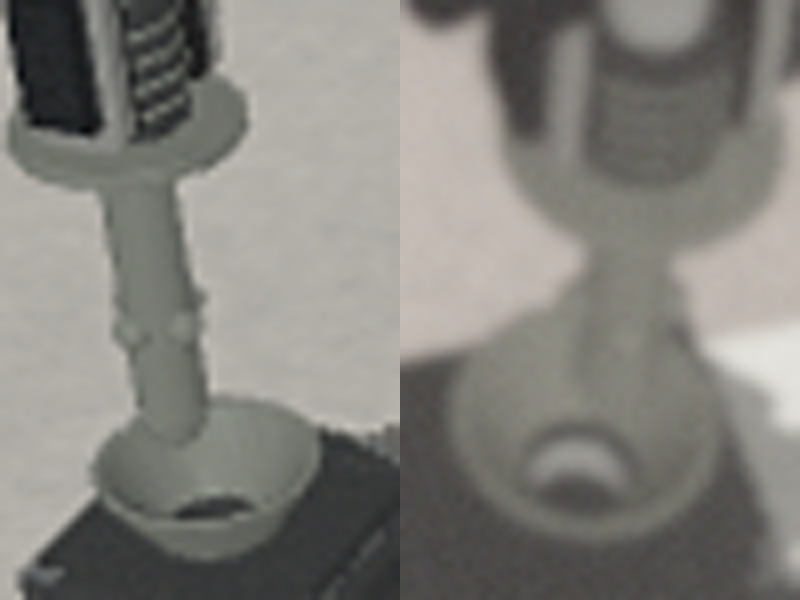

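In the scene view the tip is at (172.5,203.7), where (174.8,203.7) was wanted. In the side view it is at (327,324), where (324,324) was wanted. The tip is therefore about 4 mm too far +x and 3 mm too far -y. Correcting, then lowering into the cone.

Call:
play_rows --pt "-0.003 0 -0.0045 0 0 0" --pt "-0.003 0.01 -0.0045 0 0 0" --pt "-0.003 0.02 -0.0045 0 0 0" --pt "-0.003 0.028 -0.0045 0 0 0" --pt "-0.003 0.034 -0.0045 0 0 0" --pt "-0.003 0.034 -0.0045 0 0 0" --pt "-0.003 0.034 -0.0045 0 0 0"

```text
t: 7.05
tcp_pos: [0.5164, -0.1425, 0.143]
tool_rot: [-0.5, 0.5, -0.5, 0.5]
force: [0.4, 0.4, -2.5]
finger_gap: 0.307
```

```bash
python3 - <<'E'
from h import *
print(sense()["force"],sense()["tcp_pos"])
a=snapshot("scene");b=snapshot("side");cv2.imwrite("pics/c3.png",np.hstack([cv2.resize(a[150:225,150:200],(400,600),interpolation=cv2.INTER_CUBIC),cv2.resize(b[275:350,300:350],(400,600),interpolation=cv2.INTER_CUBIC)])[:,:,::-1])
E
```

```text
[ 0.3728178   0.44997524 -2.53246989] [ 0.51642709 -0.14249176  0.14298886]
```

View pics/c3.png

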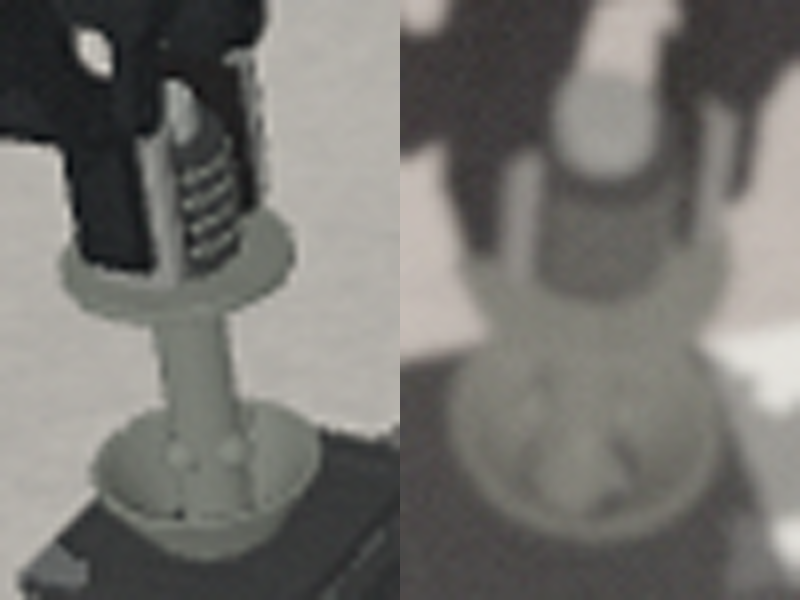

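The shaft is in the cone, the balls are at the rim and there is no contact force. Lowering the rest gently.

Call:
play_rows --pt "0 0.005 0 0 0 0" --pt "0 0.01 0 0 0 0" --pt "0 0.013 0 0 0 0" --pt "0 0.015 0 0 0 0" --pt "0 0.015 0 0 0 0" --pt "0 0.015 0 0 0 0"

```text
t: 7.75
tcp_pos: [0.5166, -0.1425, 0.1283]
tool_rot: [0.5, -0.5, 0.5, -0.5]
force: [0.3, 0.7, -3.4]
finger_gap: 0.307
```

Call:
play_rows --pt "0 0.001 0 0 0 0" --pt "0 0.002 0 0 0 0" --pt "0 0.003 0 0 0 0" --pt "0 0.003 0 0 0 0" --pt "0 0.003 0 0 0 0"

```text
t: 8.25
tcp_pos: [0.5175, -0.1426, 0.1259]
tool_rot: [0.5, -0.499, 0.501, -0.5]
force: [3.4, 1.0, 2.9]
finger_gap: 0.31
```

Balls touch (Fz rose from -3 to +3 N). Releasing.

Call:
play_rows --pt "0 0 0.001 0 0 0" --pt "0 0 0.001 0 0 0" --pt "0 0 0.001 0 0 0" --pt "0 0 0.001 0 0 0" --pt "0 0 0.001 0 0 0" --pt "0 0 0.001 0 0 0" --pt "0 0 0.001 0 0 0" --pt "0 0 0.001 0 0 0" --pt "0 0 0.001 0 0 0" --pt "0 0 0.001 0 0 0" --gripper 0.0854

```text
t: 9.25
tcp_pos: [0.5175, -0.1425, 0.1253]
tool_rot: [-0.5, 0.5, -0.5, 0.5]
force: [-0.1, -0.2, 1.3]
finger_gap: 0.999
```

```bash
python3 - <<'E'
from h import *
print(sense()["force"],sense()["tcp_pos"])
a=snapshot("scene");b=snapshot("side");w=snapshot("wrist");cv2.imwrite("pics/r1.png",np.hstack([cv2.resize(a[150:225,150:200],(266,400)),cv2.resize(b[275:350,300:350],(266,400)),cv2.resize(w[120:360,200:360],(266,400))])[:,:,::-1])
E
```

```text
[-0.14424258 -0.21946437  1.2557632 ] [ 0.51748323 -0.14245746  0.12533772]
```

View pics/r1.png

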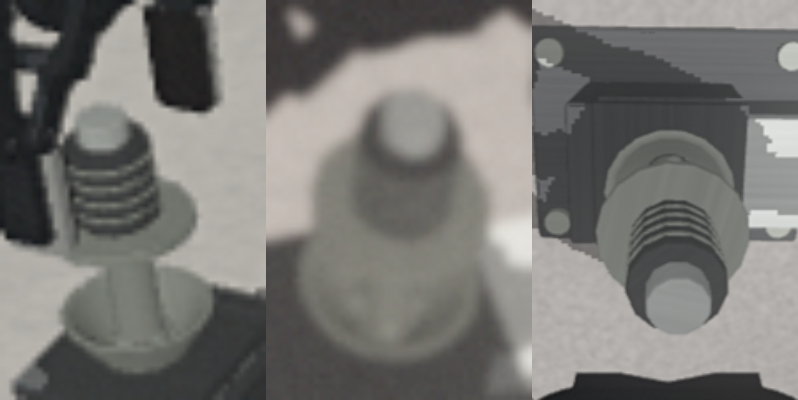

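The pin stands on its balls with a small lean and the fingers are clear. I'm rising straight up, shutting the fingers and measuring the button.

Call:
play_rows --pt "0 -0.02 0 0 0 0" --pt "0 -0.05 0 0 0 0" --pt "0 -0.08 0 0 0 0" --pt "0 -0.1 0 0 0 0" --pt "0 -0.1 0 0 0 0" --pt "0 -0.1 0 0 0 0"

```text
t: 10.0
tcp_pos: [0.5172, -0.1423, 0.2252]
tool_rot: [0.5, -0.5, 0.5, -0.5]
force: [0.6, -0.8, 0.4]
finger_gap: 1.003
```

Call:
play_rows --pt "0 0 0 0 0 0" --pt "0 0 0 0 0 0" --pt "0 0 0 0 0 0" --pt "0 0 0 0 0 0" --pt "0 0 0 0 0 0" --pt "0 0 0 0 0 0" --pt "0 0 0 0 0 0" --pt "0 0 0 0 0 0" --gripper 0

```text
t: 10.8
tcp_pos: [0.5175, -0.1425, 0.2254]
tool_rot: [0.5, -0.5, 0.5, -0.5]
force: [-1.2, 0.3, -0.5]
finger_gap: 0.002
```

```bash
python3 - <<'E'
from h import *
s=sense();print(s["t"],s["force"],s["tcp_pos"],s["finger_gap"])
cm=camera_model("wrist");np.save("cm3.npy",cm,allow_pickle=True)
w=snapshot("wrist");a=snapshot("scene");b=snapshot("side")
for n,i in(("w3",w),("s3",a),("e3",b)):cv2.imwrite(f"pics/{n}.png",i[:,:,::-1])
cv2.imwrite("pics/r2.png",np.hstack([cv2.resize(a[140:215,150:200],(266,400),interpolation=cv2.INTER_CUBIC),cv2.resize(b[265:340,300:350],(266,400),interpolation=cv2.INTER_CUBIC),cv2.resize(w[120:360,200:360],(266,400))])[:,:,::-1])
E
```

```text
10.8 [-1.1526176   0.26815085 -0.45717425] [ 0.51750717 -0.14246524  0.22535633] 0.0017464502255331114
```

View pics/r2.png

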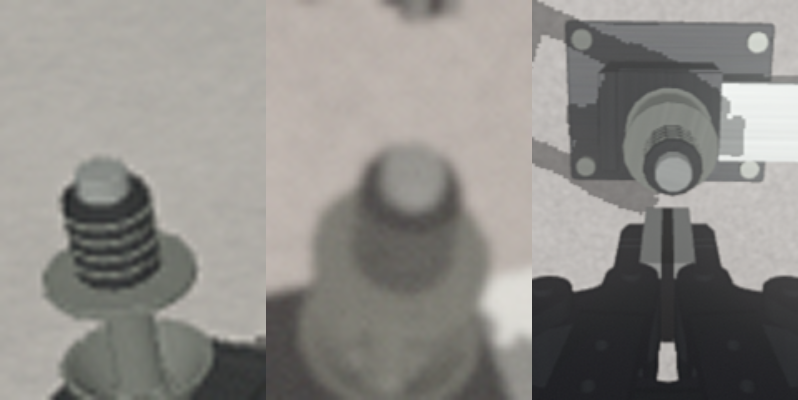

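```bash
python3 - <<'E'
from h import *
cm=np.load("cm3.npy",allow_pickle=True).item()
S=("scene",169.1,171.7);E=("side",327.6,297.0);W=("wrist",284.2,223.0,cm)
print("SE",tri(S,E),"SW",tri(S,W),"EW",tri(E,W))
for r in(S,E):print(onz(*r,.161))
print(onz("wrist",284.2,223,.161,cm), proj("wrist",(.5175,-.1425,.2254),cm))
# flange from wrist
print("flange W",onz("wrist",200+(671-532)*160/266,120+148*.6,.121,cm))
E
```

```text
SE (array([ 0.51953703, -0.14473174,  0.15912289]), np.float64(0.0005082230951266869)) SW (array([ 0.52001603, -0.14467903,  0.15965608]), np.float64(0.0010037940215792218)) EW (array([ 0.51992255, -0.14517643,  0.15934312]), np.float64(0.0006218318227674475))
[ 0.52198708 -0.14273631  0.161     ]
[ 0.51908974 -0.14629687  0.161     ]
[ 0.52019939 -0.14470664  0.161     ] [280.43170333 258.78297033]
flange W [ 0.52013391 -0.14542607  0.121     ]
```

Three view pairs put the button top at (0.520, -0.145, 0.1595). I expected a height of about 0.160, and the pin is near upright. Aligning over it and descending to just above.

Call:
play_rows --pt "0.002 0 0.0025 0 0 0" --pt "0.002 0.02 0.0025 0 0 0" --pt "0.002 0.04 0.0025 0 0 0" --pt "0.002 0.055 0.0025 0 0 0" --pt "0.002 0.06 0.0025 0 0 0" --pt "0.002 0.06 0.0025 0 0 0" --pt "0.002 0.06 0.0025 0 0 0"

```text
t: 11.65
tcp_pos: [0.5206, -0.1448, 0.1659]
tool_rot: [0.5, -0.5, 0.5, -0.5]
force: [0.5, -0.2, 0.4]
finger_gap: -0.0
```

```bash
python3 - <<'E'
from h import *
s=sense();print(s["t"],s["force"],s["tcp_pos"])
a=snapshot("scene");b=snapshot("side");w=snapshot("wrist")
cv2.imwrite("pics/p1.png",np.hstack([cv2.resize(a[140:215,150:200],(266,400),interpolation=cv2.INTER_CUBIC),cv2.resize(b[265:340,300:350],(266,400),interpolation=cv2.INTER_CUBIC),cv2.resize(w[120:360,200:360],(266,400))])[:,:,::-1])
E
```

```text
11.65 [ 0.50300153 -0.16096069  0.43196597] [ 0.52056728 -0.14478571  0.16587556]
```

View pics/p1.png

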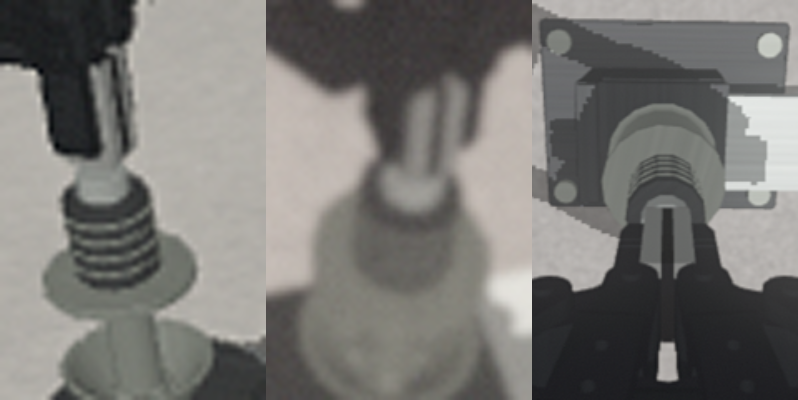

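```bash
python3 - <<'E'
from h import *
t=sense()["tcp_pos"];print(t)
f=400/75
for n,(x0,y0) in (("scene",(150,140)),("side",(300,265))):
    for l,o in (("tcp",(0,0,0)),("+x+y",(.0145,.011,0)),("+x-y",(.0145,-.011,0)),("-x-y",(-.0145,-.011,0)),("-x+y",(-.0145,.011,0)),("up20",(0,0,.02)),):
        p=proj(n,t+np.array(o)); print(n,l,((p-[x0,y0])*f).round(0))
w=snapshot("scene");b=snapshot("side")
cv2.imwrite("pics/p2.png",np.hstack([cv2.resize(w[140:190,150:200],(400,400),interpolation=cv2.INTER_CUBIC),cv2.resize(b[270:320,300:350],(400,400),interpolation=cv2.INTER_CUBIC)])[:,:,::-1])
E
```

```text
[ 0.52057011 -0.14475912  0.16616724]
scene tcp [ 96. 152.]
scene +x+y [103. 180.]
scene +x-y [ 41. 168.]
scene -x-y [ 89. 125.]
scene -x+y [150. 136.]
scene up20 [87. 96.]
side tcp [152. 152.]
side +x+y [190. 109.]
side +x-y [220. 175.]
side -x-y [112. 197.]
side -x+y [ 86. 131.]
side up20 [157. 103.]
```

View pics/p2.png

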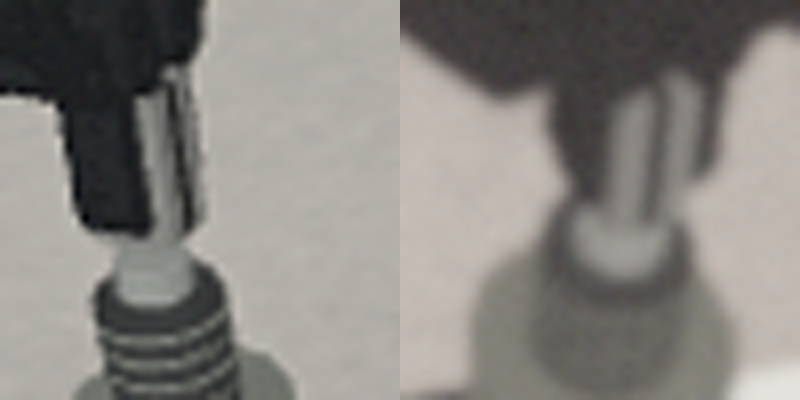

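Projecting the TCP into both views puts the fingertips within about 2 mm of the button's axis, and the button is 17 mm across. Pressing with a 1 mm trim.

Call:
play_rows --pt "-0.001 0.004 -0.001 0 0 0" --pt "-0.001 0.007 -0.001 0 0 0" --pt "-0.001 0.009 -0.001 0 0 0" --pt "-0.001 0.011 -0.001 0 0 0" --pt "-0.001 0.013 -0.001 0 0 0" --pt "-0.001 0.015 -0.001 0 0 0" --pt "-0.001 0.018 -0.001 0 0 0"

```text
t: 12.6
tcp_pos: [0.5191, -0.1435, 0.1472]
tool_rot: [0.5, -0.5, 0.5, -0.5]
force: [0.3, 0.1, -0.8]
finger_gap: 0.003
```

```bash
python3 - <<'E'
from h import *
s=sense();print(s["t"],s["force"],s["tcp_pos"])
a=snapshot("scene");b=snapshot("side");w=snapshot("wrist")
cv2.imwrite("pics/p3.png",np.hstack([cv2.resize(a[140:215,150:200],(266,400),interpolation=cv2.INTER_CUBIC),cv2.resize(b[265:340,300:350],(266,400),interpolation=cv2.INTER_CUBIC),cv2.resize(w[120:360,200:360],(266,400))])[:,:,::-1])
E
```

```text
12.6 [ 0.29810998  0.07417535 -0.80569314] [ 0.519108   -0.14353373  0.14722797]
```

View pics/p3.png

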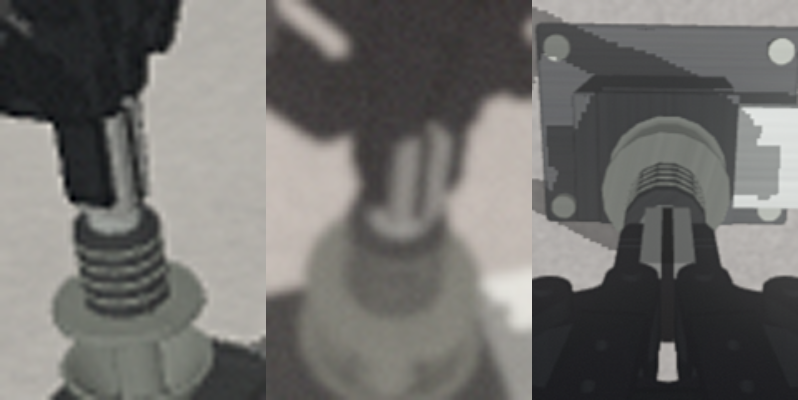

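The pin has started to slide and its flange is now lower. I'm continuing the push until home.

Call:
play_rows --pt "0 0.004 0 0 0 0" --pt "0 0.008 0 0 0 0" --pt "0 0.012 0 0 0 0" --pt "0 0.016 0 0 0 0" --pt "0 0.02 0 0 0 0" --pt "0 0.023 0 0 0 0" --pt "0 0.025 0 0 0 0"

```text
t: 13.45
tcp_pos: [0.5189, -0.1435, 0.1225]
tool_rot: [0.5, -0.5, 0.5, -0.5]
force: [-0.8, 1.4, 6.5]
finger_gap: 0.004
```

Call:
play_rows --pt "0 0.001 0 0 0 0" --pt "0 0.002 0 0 0 0" --pt "0 0.003 0 0 0 0" --pt "0 0.003 0 0 0 0" --pt "0 0.003 0 0 0 0"

```text
t: 13.95
tcp_pos: [0.519, -0.1435, 0.1219]
tool_rot: [0.5, -0.499, 0.5, -0.5]
force: [-4.7, 1.9, 19.9]
finger_gap: -0.002
```

```bash
python3 - <<'E'
from h import *
s=sense();print(s["t"],s["force"],s["tcp_pos"])
a=snapshot("scene");b=snapshot("side");w=snapshot("wrist")
cv2.imwrite("pics/p4.png",np.hstack([cv2.resize(a[160:235,150:200],(266,400),interpolation=cv2.INTER_CUBIC),cv2.resize(b[285:360,300:350],(266,400),interpolation=cv2.INTER_CUBIC),cv2.resize(w[120:360,200:360],(266,400))])[:,:,::-1])
E
```

```text
13.95 [-4.65985075  1.8669531  19.93174724] [ 0.51900071 -0.14347828  0.1218661 ]
```

View pics/p4.png

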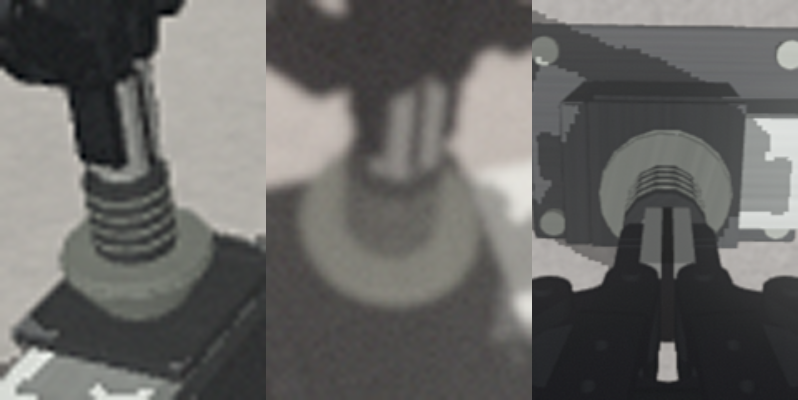

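The pin is hard home: the TCP stopped at 0.1219 (0.122 predicted) with 20 N, and the flange sits on the rim. I'm rising so the button springs back.

Call:
play_rows --pt "0 -0.005 0 0 0 0" --pt "0 -0.015 0 0 0 0" --pt "0 -0.035 0 0 0 0" --pt "0 -0.065 0 0 0 0" --pt "0 -0.095 0 0 0 0" --pt "0 -0.12 0 0 0 0" --pt "0 -0.12 0 0 0 0" --pt "0 -0.12 0 0 0 0" --pt "0 -0.12 0 0 0 0"

```text
t: 15.0
tcp_pos: [0.518, -0.143, 0.2381]
tool_rot: [-0.5, 0.501, -0.499, 0.5]
force: [0.6, -0.7, -0.3]
finger_gap: 0.005
```

```bash
python3 - <<'E'
from h import *
s=sense();print(s["t"],s["force"],s["tcp_pos"])
cm=camera_model("wrist");np.save("cm4.npy",cm,allow_pickle=True)
w=snapshot("wrist");a=snapshot("scene");b=snapshot("side")
cv2.imwrite("pics/s5.png",a[:,:,::-1])
cv2.imwrite("pics/p5.png",np.hstack([cv2.resize(a[160:235,150:200],(266,400),interpolation=cv2.INTER_CUBIC),cv2.resize(b[285:360,300:350],(266,400),interpolation=cv2.INTER_CUBIC),cv2.resize(w[120:360,200:360],(266,400))])[:,:,::-1])
for n,o in(("scene",(150,160)),("side",(300,285))):
  for z in(.122,.128,.09): print(n,z,((proj(n,(.519,-.1438,z))-o)*400/75).round(0)+([0,0] if n=="scene" else [266,0]))
for z in(.122,.128,.09): print("wrist",z,((proj("wrist",(.519,-.1438,z),cm)-[200,120])*400/240+[532,0]).round(0))
E
```

```text
15.0 [ 0.55060053 -0.71107777 -0.31385084] [ 0.51804183 -0.14298743  0.2380582 ]
scene 0.122 [120. 160.]
scene 0.128 [118. 145.]
scene 0.09 [133. 240.]
side 0.122 [400. 146.]
side 0.128 [402. 133.]
side 0.09 [393. 214.]
wrist 0.122 [669. 138.]
wrist 0.128 [669. 141.]
wrist 0.09 [669. 125.]
```

View pics/p5.png

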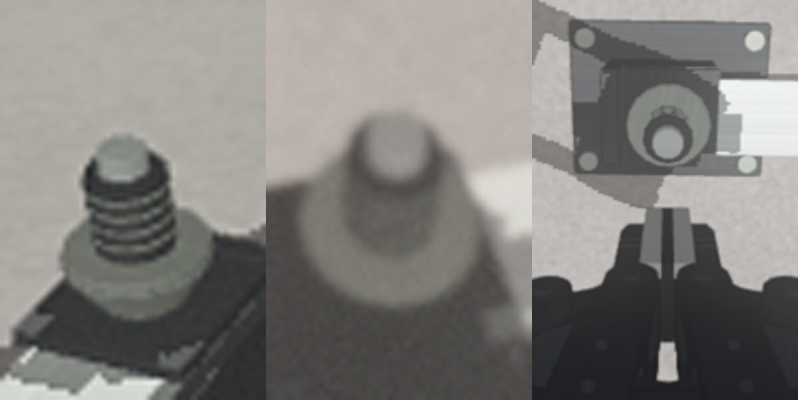

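View pics/s5.png

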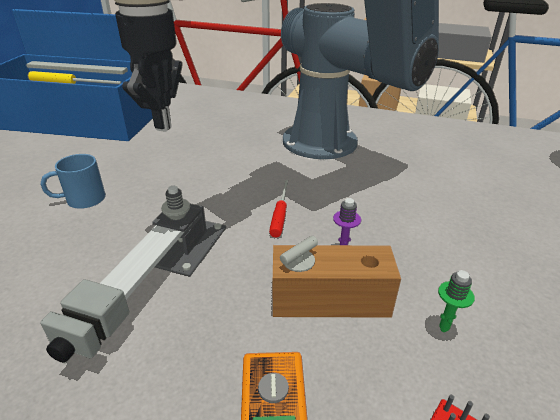

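The button top is at (121,147) in the crop. The prediction was (118,145) for up and (120,160) for pressed, so it has sprung back. The flange lies on the rim, the T-bar pin is still in its place, and the arm is clear.

```bash
python3 -c "
from station import *
print(sign_off()); s=sense(); print(s['t'],s['force'])"
```

```text
the job is handed in; nothing more can be done
None
the job is handed in; nothing more can be done
```

I took the steel ball-lock pin from the block and stood it on its balls in the guide cup. I let go, pressed the button with shut fingers until the pin was home, then rose so the button could spring back. I handed the job in at about 15 s of the 48 s allowed; no verdict was reported.

**Last checks:**
- **Home:** the pushing fingers stopped at a height of 0.1219 m (0.122 predicted for the pin fully home), under about 20 N. In the scene and side views the flange lies on the rim.
- **Button:** its top appears at the height expected for "up", not "pressed".
- **Position:** the pin is upright by eye and within 1–2 mm of the cup's centre, judged from the views.
- **Rest of the scene:** the T-bar pin looks unmoved in the scene view, and the arm was about 110 mm above the pin, touching nothing.

**Disagreements:**
- **Cup position:** the fixed cameras' cup estimates differed by 5–7 mm when cast onto the rim height. I used the wrist view, which the side view supported.
- **Tip position:** with the pin held just above the cup, its tip was about 5 mm off the wanted spot. I corrected that before lowering.

**Not seen directly:** the balls under the lower ear can't be seen; that they are locked is inferred from the raised button.

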